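Index a banding wheel with a drop-in pin

ROBOT

A 6-joint arm with a two-finger parallel gripper is mounted at the origin on the work surface. World frame = base frame: x ahead of the robot, y to its left, z up, the work surface at z = 0. Lengths are in m, angles in rad, forces in N, time in s.
With the tool pointing down it reaches from about 0.3 to 0.75 m from the base axis. Payload 8.5 kg.
Tool frame: the origin (TCP) lies midway between the tips of the shut fingers; the grasp point (between the pads) lies 19 mm behind it; z points along the fingers, y is the direction in which the jaws open and shut (so a half turn about z gives the same grasp; the last joint's range is limited). The gripper opens to 88 mm and grips with 3 to 60 N. Pads are 18 mm wide; open, the fingers measure 123 mm over their backs; the gripper's body (75 mm by 187 mm) begins 45 mm behind the grasp point.
Start: joints at [-1.468, 0.381, 1.297, -0, 1.464, -0.215], TCP at [0.172, -0.522, 0.239] pointing down, gripper open.
Joint ranges: [-3.11, 3.11], [-0.89, 2.33], [0.22, 2.48], [-1.42, 4.56], [0.17, 2.85], [-2.88, 2.88]. Speed limits (rad/s): [2.39, 2.39, 3.14, 3.14, 3.14, 3.14].

INTERFACE

Orientations are given as a unit quaternion [x, y, z, w].
In Python, from cell import bot gives the robot as it stands.
- The arm moves only by the tool play_rows, never from a script. Its argument "plan" is a list of rows, each an object with "twist": the turn, a rotation vector about the world's x, y, z in rad, a list of three; "dp": the shift along the world's x, y, z in m, a list of three; "hand": the opening, from -1 (shut) to 1 (fully open). In form: [{"twist": [rx, ry, rz], "dp": [tx, ty, tz], "hand": hand}, ...]. A call has 1 to 12 rows; each row is the pose to reach, as a shift and turn from the pose measured when the call began; what a row does not reach only later rows make up. A row lasts 1/12 s, in which the tool goes at most 41.7 mm and 7.16 degrees, less where a joint would pass 70% of its speed; a pose out of reach is approached as far as the arm can. A call with a gripper value outside its range is refused whole. The fingers move at their own pace and stop on an object; the grip force is fixed at half the most. Time passes only in rows, so rows that repeat a pose let the fingers close. It gives the time, the measured TCP pose, the force and the opening at its end, in the units of the state.
- bot.get_state(): the state, without advancing time (a new reading comes with each control period).
- bot.capture(name): name is "scene" or "side" or "wrist"; returns a dict with "color" (480x640x3 uint8, blue, green, red), "range_z" (480x640 float32, m along the optical axis (not along the pixel's ray), 0 where there is no reading), "fx", "fy", "cx", "cy" (pixels), "rvec" (rotation vector, rad) and "tvec" (3), from world to camera coordinates, as OpenCV has them; the wrist camera has in their place "tool_from_camera" (4x4, takes a point from camera to tool coordinates, whose origin is the TCP and whose axes are the flange's). Camera axes: x right, y down, z forward; pixel columns grow to the right and rows downward; lengths in m; the calibration is good to about 2 mm. A picture is of the moment at which its call begins: read the wrist's pose just before it.
- bot.sign_off(): hands the job in, once; it reports no verdict.
Trained networks look in the newest picture that a camera, given by its name, has taken for a name from the list of things; names that differ only in an ending like _2 or _b are one class to them, and where a whole thing is asked for, a point or a joint stands for the part that bears it (a point fixed in the world has none). Each returns a list of dicts, best first, with "p" (0 to 1); they miss things now and then, are a little off and sometimes report something else, mostly with a low value. They report only what shows in the picture. A call takes as long as a camera call. They do not tell look-alikes from the thing itself.
- bot.silhouettes(camera, target): "mask" (480x640 bool, what is visible of it) and "at" ([column, row] in pixels, amid what is visible of it).
- bot.mark_of(camera, target): "at" ([column, row] in pixels: a listed point, or the origin of a listed thing).
The state is a dict: "t": time; "joints": joint angles; "joint_velocities": joint speeds; "joint_efforts": joint torques, N m; "eef_pos": TCP position; "tool_rot": TCP orientation; "force": force on the tool from outside, world axes, zero at the start; "wrist_torque": the same for the moment, N m; "finger_gap": opening from 0.0 (shut) to 1.0 (fully open).
Only numpy, scipy, OpenCV 4.12 (cv2) and the standard library are available. Lean on these libraries where they do the work, as an engineer would, in place of code of your own. Each camera call takes 0.05 s, during which the arm holds its last target.

TASK

Take the round-knobbed index pin from the tool block and stand it in the guide beside the banding wheel so that it rides on the wheel's rim, and let go of it. Then push the wheel round by its upright peg, anticlockwise seen from above, until the pin drops fully home into the notch, and keep leaning on the peg with a light, steady push (about 8 N, never over 20 N) for a moment so the wheel is snug against the pin, then back away. Leave the bowl centred on the wheel and everything else as it is.

Things in the scene. Friction and masses are not known exactly. Their poses are not given: they have to be found in the camera images.
- index_pin: steel index pin: round shank 10 mm wide, 37 mm long (last 3 mm tapered to 6 mm), collar 20 mm wide and 4 mm thick, round knob 24 mm wide and 36 mm tall. Origin on its axis at the collar's underside; z up to the knob (top at 40 mm). About 120 g. It starts hanging upright by its collar in one of the tool block's three holes (which one varies) and lifts straight out
- tool_block: light wooden block 70 x 190 x 55 mm high, fixed; origin at the centre of its underside, y along its length. Three holes 13 mm wide in its top in a row along y, 60 mm apart, hold the index pin and two other tools
- square_tool: bystander in the tool block: same shank and collar, with a square head 20 mm wide and 24 mm tall; origin at the underside of its collar
- slim_tool: bystander in the tool block: same shank and collar, with a slim round handle 12 mm wide and 55 mm tall; origin at the underside of its collar
- guide_mouth (a point): centre of the upper mouth of the guide hole, 112 mm above the table, 96 mm from the wheel's axis: an upright through hole 11.5 mm wide with a 3 mm chamfer. z up, y points radially outwards. A pin put in it rides with its tip on the rim, collar about 10 mm above the guide; when the notch comes beneath, it falls by its weight until its collar lies flush on the guide
- wheel_foot: fixed dark foot of the banding wheel; origin on the wheel's axis at the table, z up. On its +y side a post (outer face 135 mm from the axis) carries the guide, a steel block 36 mm (x) by 40 mm (y) and 24 mm thick that overhangs the wheel's rim with 3 mm of air beneath
- wheel_head: turning aluminium disc of the banding wheel, 212 mm across, 14 mm thick, top 85 mm above the table; origin on its axis at its underside, z up. Turns freely (about 0.6 N at the peg, stays where left); starts 0.5 to 1.7 rad clockwise of the index position. The peg is in its -y direction; a 12 mm wide notch in its rim is only roughly in +y: up to 0.15 rad off either way, different each time, to be found by feel. Pin in the notch: rigid stop
- peg_top (a point): top centre of the dark wooden upright peg on the wheel's rim, 16 mm in diameter and 55 mm tall, 94 mm from the wheel's axis, by which the wheel is pushed; its top is 140 mm above the table
- bowl: unfixed terracotta bowl, 116 mm wide and 52 mm tall, standing centred on the wheel's head; origin at the centre of its underside
- slip_bottle: bystander, to be left alone: grey squeeze bottle 48 mm wide, 130 mm tall; origin under its centre
- glaze_jar: bystander, to be left alone: jar 64 mm wide, 70 mm tall; origin under its centre
- water_cup: bystander, to be left alone: white cup 80 mm wide, 80 mm tall; origin under its centre
- wood_rib: bystander, to be left alone: flat wooden rib 110 x 45 x 8 mm; origin under its centre
- vase: bystander, to be left alone: terracotta vase 80 mm wide, 110 mm tall; origin under its centre
- slip_brush: bystander, to be left alone: brush lying on the table; origin under its centre
- roller: bystander, to be left alone: wooden roller 120 mm long, 36 mm thick; origin under its centre
There are look-alikes about, which are no part of the job. What is shaped like the bowl but black or purple is not meant.

How it is judged:
By the outcome, as a careful person would: the job done as asked, in the order asked, and still so for the second after the job is handed in, with the robot touching nothing.
It also fails if it takes over 72 s, if anything falls off the work surface, if the arm or the gripper's body presses on something with over 40 N, if the wrist force passes 120 N, or if a joint passes its speed limit or range.

## Working session

There is one attempt and no reset: what is moved stays moved. The work goes in short steps, Python scripts to look and compute and a tool call to move; the robot and the scene stay as the last step left them, time stands still between calls to the robot, and variables do not carry over. Pictures are saved under pics/ and viewed, and the job is handed in when it is done.

Besides the shell and the picture viewer there is one more tool, called after ">>>" as a command line: name --argument value ..., lists and objects as JSON in quotes. play_rows: Moves the arm, as the interface text tells. Its arguments: {"type":"object","properties":{"plan":{"type":"array"}},"required":["plan"]}

```bash
mkdir -p pics
cat > h.py <<'E'
import numpy as np, cv2
from cell import bot
def ray(c,px):
    R,_=cv2.Rodrigues(np.array(c["rvec"],float)); t=np.array(c["tvec"],float).ravel()
    d=np.array([(px[0]-c["cx"])/c["fx"],(px[1]-c["cy"])/c["fy"],1.])
    return -R.T@t, R.T@d
def at_z(c,px,z):
    o,d=ray(c,px); return o+d*(z-o[2])/d[2]
def cloud(c):
    v,u=np.mgrid[0:480,0:640]; z=c["range_z"]
    P=np.stack([(u-c["cx"])/c["fx"]*z,(v-c["cy"])/c["fy"]*z,z],-1)
    R,_=cv2.Rodrigues(np.array(c["rvec"],float)); t=np.array(c["tvec"],float).ravel()
    W=(P-t)@R; W[z<=0]=np.nan; return W
E
python3 - <<'E'
from h import *
s=bot.get_state(); print(s["t"],s["eef_pos"],s["tool_rot"],s["force"],s["finger_gap"])
for n in ["scene","side"]:
    c=bot.capture(n); cv2.imwrite(f"pics/{n}0.png",c["color"])
    W=cloud(c); np.save(f"{n}.npy",W)
    print(n,ray(c,(320,240)))
    for t in ["index_pin","tool_block","square_tool","slim_tool","guide_mouth","wheel_foot","wheel_head","peg_top","bowl"]:
        for m in bot.mark_of(n,t)[:3]:
            print(t,round(m["p"],2),np.round(m["at"],1))
E
```

```text
0.0 [ 0.17184029 -0.52216906  0.2381449 ] [ 9.87401129e-01  1.58235496e-01  4.90162541e-05 -7.31702201e-04] [ 0.03031437 -0.32015101 -0.16524478] 0.9997411614410946
scene (array([ 1.12535046, -0.49785562,  0.94574087]), array([-0.50936491,  0.44142847, -0.73875514]))
index_pin 0.65 [191.2 321.8]
index_pin 0.27 [344.5 257.7]
tool_block 0.97 [219.8 319.2]
square_tool 0.58 [215.9 309.4]
slim_tool 0.59 [237.6 294.8]
slim_tool 0.44 [309.1 219.7]
guide_mouth 0.96 [368.2 205.6]
guide_mouth 0.23 [239.7 291.7]
wheel_foot 0.92 [345.2 260.7]
wheel_head 0.67 [348.4 240.2]
wheel_head 0.63 [344.6 237.4]
peg_top 0.74 [307.8 219.1]
bowl 0.78 [347.3 238.4]
bowl 0.76 [253.4 235.8]
bowl 0.73 [444.6 267.8]
side (array([ 0.47842523, -0.64916213,  0.70800683]), array([ 0.09106377,  0.72763147, -0.67995961]))
index_pin 0.9 [317.8 411.5]
index_pin 0.27 [316.9 222. ]
index_pin 0.18 [292.1 223.4]
tool_block 0.82 [311.8 396.4]
square_tool 0.63 [317.5 380. ]
slim_tool 0.45 [312.9 343.4]
guide_mouth 0.67 [302.4 183.4]
guide_mouth 0.5 [288.7 223.2]
wheel_foot 0.89 [316.1 248.6]
wheel_foot 0.66 [311.3 394.6]
wheel_head 0.89 [318.9 225.4]
peg_top 0.59 [292.4 223.9]
bowl 0.9 [367.9 322.8]
bowl 0.83 [318.1 220.2]
bowl 0.73 [225.9 249.7]
```

View pics/scene0.png

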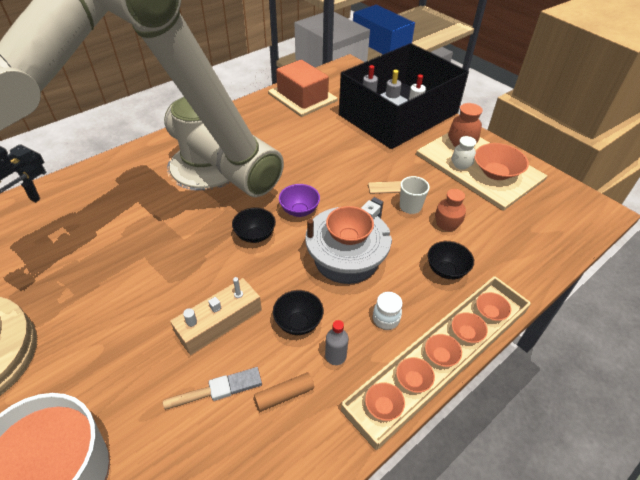

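View pics/side0.png

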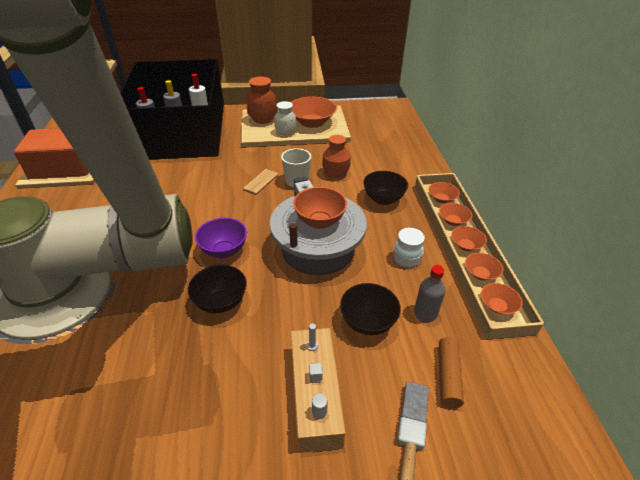

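Run:
```python
from h import *
a=cv2.imread("pics/scene0.png");b=cv2.imread("pics/side0.png")
A=cv2.resize(a[170:350,170:410],None,fx=3.2,fy=3.2,interpolation=cv2.INTER_CUBIC);cv2.imwrite("pics/sc_crop.png",A)
B=cv2.resize(b[150:440,220:420],None,fx=2,fy=2,interpolation=cv2.INTER_CUBIC);cv2.imwrite("pics/si_crop.png",B)
```

```text
(no output)
```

View pics/sc_crop.png

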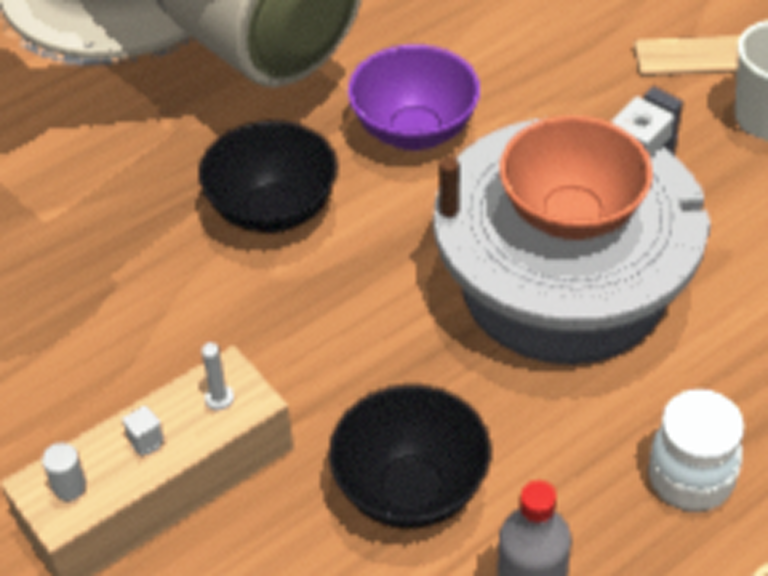

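View pics/si_crop.png

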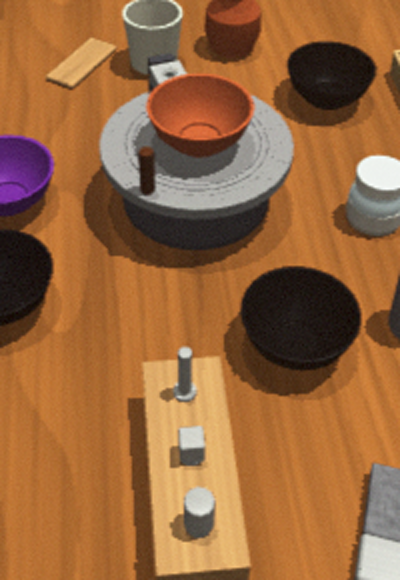

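The three tools in the block, by scene pixel: the round knob at (191,317), the square head at (215,304) and the slim handle at (237,287). The wide round knob at (191,317), side (319,405), is the index pin, and the crop confirms it. The peg is at scene (310,222), the guide at (371,207), and the notch is visible at about (386,234). The bowl on the wheel is the terracotta one. The black and purple bowls are look-alikes.

Run:
```python
from h import *
from scipy.optimize import least_squares
C={n:bot.capture(n) for n in["scene","side"]}
W={n:cloud(C[n]) for n in C}
for t in ["index_pin","square_tool","slim_tool","bowl","glaze_jar","water_cup","slip_bottle"]:
  for n in C:
    for m in bot.silhouettes(n,t)[:3]:
        P=W[n][m["mask"]];P=P[~np.isnan(P[:,0])]
        if len(P)==0: continue
        zt=np.percentile(P[:,2],97); top=P[P[:,2]>zt-0.004]
        print(t,n,round(m["p"],2),np.round(m["at"]),"med",np.round(np.median(P,0),3),"ztop",round(zt,3),"top mid",np.round((top[:,:2].min(0)+top[:,:2].max(0))/2,4),len(P))
# wheel: disc top points height 0.082..0.088 near
for n in C:
    P=W[n].reshape(-1,3);P=P[~np.isnan(P[:,0])]
    k=(abs(P[:,2]-.085)<.004)&(P[:,0]>.2)&(P[:,0]<.9)&(abs(P[:,1])<.5)
    m=bot.silhouettes(n,"wheel_head")[0]["mask"]
    Q=W[n][m];Q=Q[abs(Q[:,2]-.085)<.004]
    h=cv2.convexHull(Q[:,:2].astype(np.float32))[:,0]
    f=least_squares(lambda p:np.hypot(h[:,0]-p[0],h[:,1]-p[1])-p[2],[*h.mean(0),.106],loss="soft_l1",f_scale=.001)
    print("disc",n,f.x,np.median(Q[:,2]))
    for t,z in[("guide_mouth",.112),("peg_top",.14),("wheel_foot",0),("wheel_head",.071),("bowl",.085),("tool_block",0),("index_pin",.055),("square_tool",.055),("slim_tool",.055)]:
        for m in bot.mark_of(n,t)[:2]: print(n,t,round(m["p"],2),np.round(m["at"]),np.round(at_z(C[n],m["at"],z),4))
    np.save(n+".npy",W[n])
n="scene"
for px in [(386,234),(384,234),(388,234),(389,234)]: print("notch",at_z(C[n],px,.085))
```

```text
index_pin scene 0.68 [192. 316.] med [ 0.527 -0.341  0.088] ztop 0.097 top mid [ 0.5217 -0.3394] 189
index_pin scene 0.44 [382. 185.] med [0.435 0.349 0.008] ztop 0.011 top mid [0.4338 0.3523] 340
index_pin scene 0.4 [348. 222.] med [0.553 0.093 0.116] ztop 0.138 top mid [0.5682 0.078 ] 1455
index_pin side 0.59 [319. 408.] med [ 0.52  -0.344  0.093] ztop 0.096 top mid [ 0.5202 -0.3391] 333
square_tool side 0.77 [317. 373.] med [ 0.521 -0.284  0.08 ] ztop 0.084 top mid [ 0.5209 -0.2783] 285
square_tool side 0.55 [450. 370.] med [ 0.755 -0.281  0.032] ztop 0.036 top mid [ 0.7589 -0.2694] 1479
square_tool side 0.35 [413. 426.] med [ 0.67  -0.357  0.018] ztop 0.021 top mid [ 0.6718 -0.3583] 2034
slim_tool scene 0.45 [236. 286.] med [ 0.525 -0.221  0.088] ztop 0.115 top mid [ 0.5226 -0.2197] 95
slim_tool side 0.56 [312. 337.] med [ 0.521 -0.223  0.078] ztop 0.114 top mid [ 0.5211 -0.22  ] 166
bowl scene 0.97 [302. 200.] med [0.331 0.107 0.031] ztop 0.053 top mid [0.3493 0.0958] 1070
bowl scene 0.94 [298. 311.] med [ 0.628 -0.13   0.026] ztop 0.053 top mid [ 0.6408 -0.1392] 1733
bowl scene
[... 1827 characters left out ...]
6. 185.] [0.5459 0.1767 0.112 ]
side peg_top 0.84 [290. 226.] [0.5004 0.0063 0.14  ]
side wheel_foot 0.82 [316. 247.] [0.5607 0.0849 0.    ]
side bowl 0.97 [319. 220.] [0.5676 0.081  0.085 ]
side bowl 0.89 [220. 304.] [ 0.3622 -0.1318  0.085 ]
side tool_block 0.81 [312. 395.] [ 0.5149 -0.2793  0.    ]
side index_pin 0.54 [320. 411.] [ 0.5211 -0.3355  0.055 ]
side square_tool 0.64 [316. 376.] [ 0.5225 -0.2766  0.055 ]
side slim_tool 0.68 [312. 344.] [ 0.5214 -0.2138  0.055 ]
side slim_tool 0.28 [408. 258.] [ 0.7428 -0.024   0.055 ]
notch [0.62064149 0.1567426  0.085     ]
notch [0.61747426 0.15287369 0.085     ]
notch [0.62380931 0.16061223 0.085     ]
notch [0.62539344 0.16254731 0.085     ]
```

Run:
```python
from h import *
ax=np.array([.5655,.0792])
for n in["scene","side"]:
    W=np.load(n+".npy")
    G=np.linalg.norm(W[...,:2]-ax,axis=-1)
    k=(abs(W[...,2]-.112)<.003)&(G>.07)&(G<.15)&(W[...,1]>.1)
    P=W[k][:,:2]; print(n,len(P)); 
    if len(P)>5: 
        print(cv2.minAreaRect(P.astype(np.float32)),P.mean(0))
        v=np.argwhere(k); print(v.min(0),v.max(0))
    k=(W[...,2]>.125)&(W[...,2]<.145)&(G>.08)&(G<.115)
    P=W[k]; print("peg",len(P),P.mean(0),P[:,:2].min(0),P[:,:2].max(0),np.percentile(P[:,2],95))
a=cv2.imread("pics/scene0.png");b=cv2.imread("pics/side0.png")
A=cv2.resize(a[185:255,340:400],None,fx=6,fy=6,interpolation=cv2.INTER_CUBIC)
B=cv2.resize(b[160:230,280:340],None,fx=6,fy=6,interpolation=cv2.INTER_CUBIC)
cv2.imwrite("pics/guide.png",np.hstack([A,B]))
```

```text
scene 188
((0.5412236452102661, 0.18291358649730682), (0.038542360067367554, 0.06100572273135185), 12.8325777053833) [0.54259618 0.18073178]
[197 361] [215 383]
peg 50 [0.50848796 0.00448272 0.13522146] [ 0.49589941 -0.00248684] [0.51563269 0.01606046] 0.1413287020337204
side 166
((0.5408463478088379, 0.1851610392332077), (0.03570061922073364, 0.058405958116054535), 12.04006576538086) [0.53927929 0.18720136]
[176 294] [192 312]
peg 70 [0.5057166  0.00451866 0.13529445] [ 0.49807028 -0.00166881] [0.51370051 0.0158093 ] 0.14083847377322398
```

View pics/guide.png

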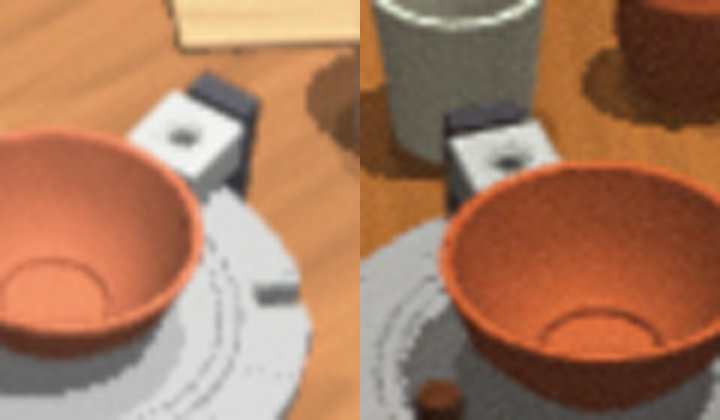

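>>> play_rows --plan '[{"twist": [0, 0, 0.6], "dp": [0.15, 0.08, 0], "hand": 1}, {"twist": [0, 0, 1.25], "dp": [0.348, 0.183, 0.0], "hand": 1}, {"twist": [0, 0, 1.25], "dp": [0.348, 0.183, 0.0], "hand": 1}, {"twist": [0, 0, 1.25], "dp": [0.348, 0.183, 0.0], "hand": 1}, {"twist": [0, 0, 1.25], "dp": [0.348, 0.183, 0.0], "hand": 1}, {"twist": [0, 0, 1.25], "dp": [0.348, 0.183, 0.0], "hand": 1}, {"twist": [0, 0, 1.25], "dp": [0.348, 0.183, 0.0], "hand": 1}, {"twist": [0, 0, 1.25], "dp": [0.348, 0.183, 0.0], "hand": 1}, {"twist": [0, 0, 1.25], "dp": [0.348, 0.183, 0.0], "hand": 1}, {"twist": [0, 0, 1.25], "dp": [0.348, 0.183, 0.0], "hand": 1}, {"twist": [0, 0, 1.25], "dp": [0.348, 0.183, 0.0], "hand": 1}, {"twist": [0, 0, 1.25], "dp": [0.348, 0.183, 0.0], "hand": 1}]'

```text
t: 3.8
eef_pos: [0.5202, -0.339, 0.2384]
tool_rot: [0.708, 0.706, -0.0, -0.0]
force: [-0.4, -0.2, -0.7]
finger_gap: 1.001
```

The hole shows at scene (370.3,207.7) and side (304.7,187.2). Next I turn these into positions and check the pin with the wrist camera.

Run:
```python
from h import *
import pickle
cal={}
for n,px,nt in[("scene",(370.3,207.7),(386,233.5)),("side",(304.7,187.2),None)]:
    c=bot.capture(n); cal[n]={k:c[k] for k in c if k not in("color","range_z")}
    print(n,at_z(c,px,.112), at_z(c,px,.110))
    if nt: 
        p=at_z(c,nt,.085);print("notch",p,np.degrees(np.arctan2(p[1]-.0792,p[0]-.5655)))
        for q in[(382.5,234.5),(389.5,233)]: print(at_z(c,q,.085))
s=bot.get_state()
c=bot.capture("wrist"); cal["wrist"]={k:c[k] for k in c if k not in("color","range_z")}
pickle.dump(cal,open("cal.pkl","wb"))
cv2.imwrite("pics/w1.png",c["color"])
from scipy.spatial.transform import Rotation as R
T=np.eye(4);T[:3,:3]=R.from_quat(s["tool_rot"]).as_matrix();T[:3,3]=s["eef_pos"]
M=T@np.array(c["tool_from_camera"]); print(np.round(np.array(c["tool_from_camera"]),3))
v,u=np.mgrid[0:480,0:640];z=c["range_z"]
P=np.stack([(u-c["cx"])/c["fx"]*z,(v-c["cy"])/c["fy"]*z,z],-1)@M[:3,:3].T+M[:3,3]
k=(abs(P[...,2]-.095)<.003)&(z>0)&(abs(P[...,0]-.52)<.03)&(abs(P[...,1]+.34)<.03)
Q=P[k];print(len(Q),Q.min(0),Q.max(0),cv2.minEnclosingCircle(Q[:,:2].astype(np.float32)),s["t"])
```

```text
scene [0.5464679  0.17072145 0.112     ] [0.54507926 0.17232525 0.11      ]
notch [0.61943508 0.15796465 0.085     ] 55.59811846336258
[0.61630846 0.14875953 0.085     ]
[0.62378075 0.1659749  0.085     ]
side [0.54347867 0.16982962 0.112     ] [0.54369697 0.17257789 0.11      ]
[[ 0.001 -0.966 -0.258  0.067]
 [ 1.     0.001  0.    -0.001]
 [-0.    -0.258  0.966 -0.145]
 [ 0.     0.     0.     1.   ]]
509 [ 0.50820996 -0.34869475  0.09206731] [ 0.53025062 -0.32627159  0.09593918] ((0.5191535353660583, -0.33777743577957153), 0.011609737761318684) 3.9
```

View pics/w1.png

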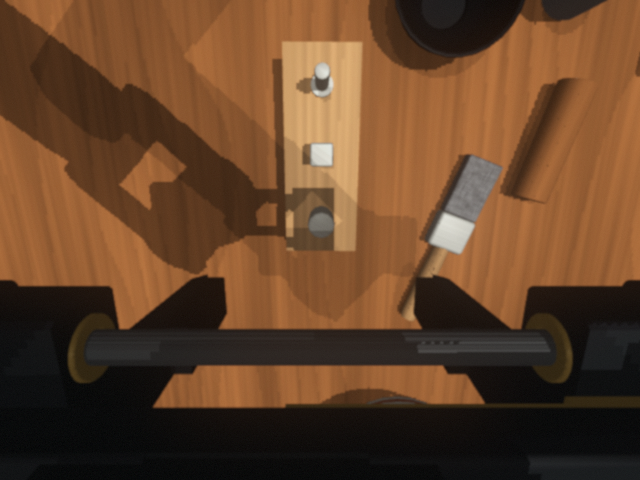

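The wrist view shows the round knob at (320,220) on the jaw centre line. The fix is (0.5195,-0.338), which agrees with the other two cameras, so I'm descending and gripping.

>>> play_rows --plan '[{"twist": [0, 0, 0], "dp": [0, 0.0005, -0.04], "hand": 0.4}, {"twist": [0, 0, 0], "dp": [0, 0.0005, -0.08], "hand": 0.4}, {"twist": [0, 0, 0], "dp": [0, 0.0005, -0.12], "hand": 0.4}, {"twist": [0, 0, 0], "dp": [0, 0.0005, -0.15], "hand": 0.4}, {"twist": [0, 0, 0], "dp": [0, 0.0005, -0.17], "hand": 0.4}, {"twist": [0, 0, 0], "dp": [0, 0.0005, -0.176], "hand": 0.4}, {"twist": [0, 0, 0], "dp": [0, 0.0005, -0.176], "hand": 0.4}, {"twist": [0, 0, 0], "dp": [0, 0.0005, -0.176], "hand": -1}, {"twist": [0, 0, 0], "dp": [0, 0.0005, -0.176], "hand": -1}, {"twist": [0, 0, 0], "dp": [0, 0.0005, -0.176], "hand": -1}, {"twist": [0, 0, 0], "dp": [0, 0.0005, -0.176], "hand": -1}, {"twist": [0, 0, 0], "dp": [0, 0.0005, -0.176], "hand": -1}]'

```text
t: 4.95
eef_pos: [0.519, -0.34, 0.0637]
tool_rot: [0.709, 0.705, -0.0, 0.001]
force: [-0.1, -0.6, -0.4]
finger_gap: 0.346
```

>>> play_rows --plan '[{"twist": [0, 0, 0], "dp": [0, 0, 0], "hand": -1}, {"twist": [0, 0, 0], "dp": [0, 0, 0], "hand": -1}, {"twist": [0, 0, 0], "dp": [0, 0, 0], "hand": -1}, {"twist": [0, 0, 0], "dp": [0, 0, 0], "hand": -1}]'

```text
t: 5.28
eef_pos: [0.5191, -0.34, 0.0639]
tool_rot: [0.709, 0.705, -0.0, 0.001]
force: [0.1, 0.8, 2.4]
finger_gap: 0.264
```

>>> play_rows --plan '[{"twist": [0, 0, 0], "dp": [0, 0, 0.03], "hand": -1}, {"twist": [0, 0, 0], "dp": [0, 0, 0.07], "hand": -1}, {"twist": [0, 0, 0], "dp": [0, 0, 0.11], "hand": -1}, {"twist": [0, 0, 0], "dp": [0, 0, 0.15], "hand": -1}, {"twist": [0, 0, 0.05], "dp": [0, 0.03, 0.17], "hand": -1}, {"twist": [0, 0, 0.1], "dp": [0.01, 0.07, 0.17], "hand": -1}, {"twist": [0, 0, 0.15], "dp": [0.015, 0.11, 0.17], "hand": -1}, {"twist": [0, 0, 0.216], "dp": [0.02, 0.15, 0.17], "hand": -1}, {"twist": [0, 0, 0.216], "dp": [0.025, 0.19, 0.17], "hand": -1}, {"twist": [0, 0, 0.216], "dp": [0.03, 0.23, 0.17], "hand": -1}, {"twist": [0, 0, 0.216], "dp": [0.035, 0.27, 0.17], "hand": -1}, {"twist": [0, 0, 0.216], "dp": [0.04, 0.31, 0.17], "hand": -1}]'

```text
t: 6.28
eef_pos: [0.5588, -0.028, 0.2338]
tool_rot: [0.629, 0.777, -0.0, 0.001]
force: [-0.3, -1.4, -0.7]
finger_gap: 0.262
```

>>> play_rows --plan '[{"twist": [0, 0, 0], "dp": [0, 0.04, 0], "hand": -1}, {"twist": [0, 0, 0], "dp": [0, 0.07, 0], "hand": -1}, {"twist": [0, 0, 0], "dp": [0, 0.09, 0], "hand": -1}, {"twist": [0, 0, 0], "dp": [0, 0.1, 0], "hand": -1}, {"twist": [0, 0, 0], "dp": [0, 0.1, 0], "hand": -1}, {"twist": [0, 0, 0], "dp": [0, 0.1, 0], "hand": -1}]'

```text
t: 6.78
eef_pos: [0.5589, 0.0714, 0.2336]
tool_rot: [0.629, 0.777, -0.0, 0.001]
force: [0.0, -0.2, -0.5]
finger_gap: 0.264
```

```bash
cat >> h.py <<'E'
from scipy.spatial.transform import Rotation as R
def wrist():
    s=bot.get_state(); c=bot.capture("wrist")
    T=np.eye(4);T[:3,:3]=R.from_quat(s["tool_rot"]).as_matrix();T[:3,3]=s["eef_pos"]
    M=T@np.array(c["tool_from_camera"]); return s,c,M
def wat_z(c,M,px,z):
    d=M[:3,:3]@np.array([(px[0]-c["cx"])/c["fx"],(px[1]-c["cy"])/c["fy"],1.]); o=M[:3,3]
    return o+d*(z-o[2])/d[2]
E
python3 - <<'E'
from h import *
s,c,M=wrist(); cv2.imwrite("pics/w2.png",c["color"]); np.savez("w2.npz",M=M,z=c["range_z"])
print(s["t"],s["eef_pos"],s["finger_gap"],s["force"])
for m in bot.mark_of("wrist","guide_mouth")[:2]: print(m["p"],m["at"],wat_z(c,M,m["at"],.112))
v,u=np.mgrid[0:480,0:640];z=c["range_z"]
P=np.stack([(u-c["cx"])/c["fx"]*z,(v-c["cy"])/c["fy"]*z,z],-1)@M[:3,:3].T+M[:3,3]
k=(abs(P[...,2]-.112)<.003)&(z>0)&(P[...,1]>.14)
Q=P[k];print(len(Q));
if len(Q)>9: print(cv2.minAreaRect(Q[:,:2].astype(np.float32)))
E
```

```text
6.7833 [0.55887609 0.07142703 0.23361366] 0.2635854232578488 [ 0.03439975 -0.20301814 -0.52475078]
0.94 [324.8, 97.4] [0.54077809 0.17308975 0.112     ]
3515
((0.5405166149139404, 0.1839732527732849), (0.036022935062646866, 0.0592125840485096), 12.947247505187988)
```

View pics/w2.png

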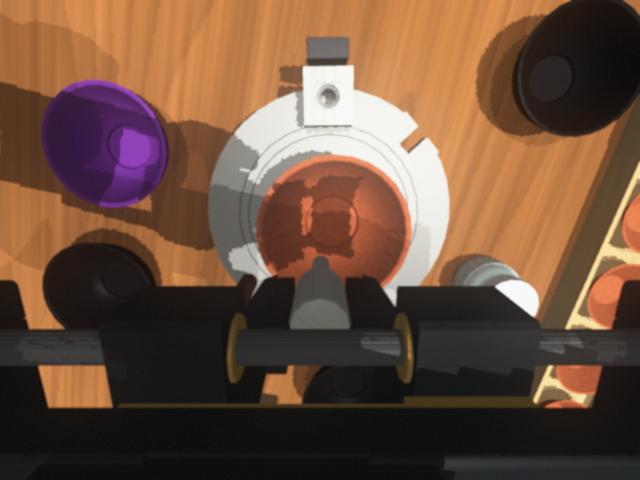

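Run:
```python
from h import *
import pickle
c=pickle.load(open("cal.pkl","rb"))["wrist"]; M=np.load("w2.npz")["M"]
a=cv2.imread("pics/w2.png")
cv2.imwrite("pics/w2c.png",np.hstack([cv2.resize(a[60:160,290:440],None,fx=5,fy=5,interpolation=cv2.INTER_CUBIC)]))
cv2.imwrite("pics/w2d.png",cv2.resize(a[245:345,270:370],None,fx=5,fy=5,interpolation=cv2.INTER_CUBIC))
for n,px,z in[("hole",(327.5,96),.112),("notch",(413,138),.085),("tip",(320,258),.187)]: print(n,wat_z(c,M,px,z))
```

```text
hole [0.54250516 0.17443281 0.112     ]
notch [0.61864253 0.16137204 0.085     ]
tip [0.55793513 0.07571549 0.187     ]
```

View pics/w2c.png

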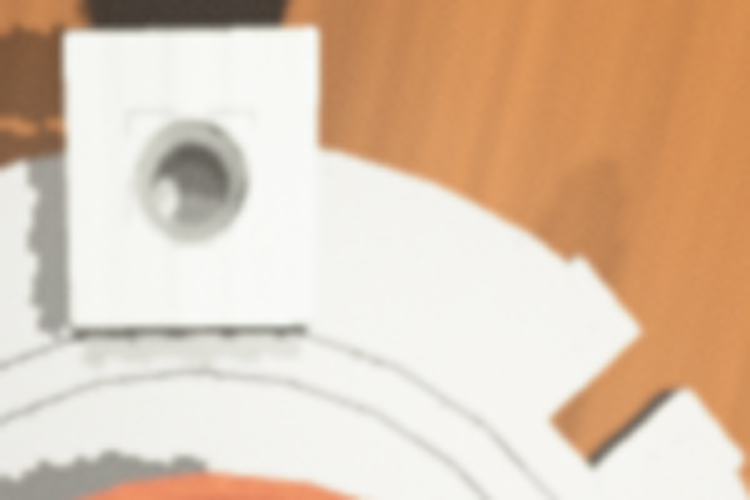

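View pics/w2d.png

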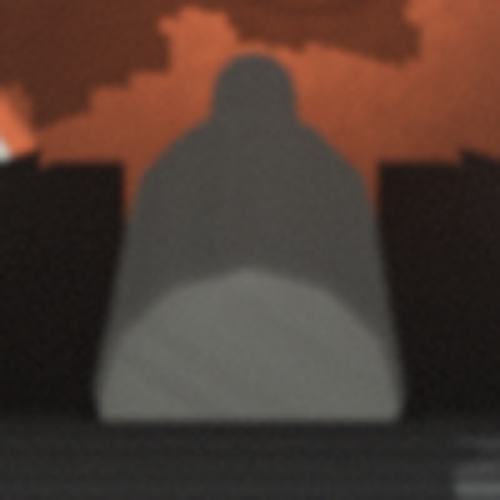

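>>> play_rows --plan '[{"twist": [0, 0, 0], "dp": [-0.005, 0.035, 0], "hand": -1}, {"twist": [0, 0, 0], "dp": [-0.01, 0.07, 0], "hand": -1}, {"twist": [0, 0, 0], "dp": [-0.0145, 0.095, 0], "hand": -1}, {"twist": [0, 0, 0], "dp": [-0.0145, 0.102, -0.02], "hand": -1}, {"twist": [0, 0, 0], "dp": [-0.0145, 0.102, -0.05], "hand": -1}, {"twist": [0, 0, 0], "dp": [-0.0145, 0.102, -0.068], "hand": -1}, {"twist": [0, 0, 0], "dp": [-0.0145, 0.102, -0.068], "hand": -1}, {"twist": [0, 0, 0], "dp": [-0.0145, 0.102, -0.068], "hand": -1}]'

```text
t: 7.55
eef_pos: [0.5448, 0.1715, 0.1656]
tool_rot: [0.631, 0.776, -0.001, 0.0]
force: [1.0, 0.2, -0.8]
finger_gap: 0.263
```

Run:
```python
from h import *
A=[]
for n,(x,y) in[("scene",(335,165)),("side",(265,140))]:
    c=bot.capture(n);A.append(cv2.resize(c["color"][y:y+70,x:x+70],None,fx=5.7,fy=5.7,interpolation=cv2.INTER_CUBIC))
cv2.imwrite("pics/g2.png",np.hstack(A)); s=bot.get_state();print(s["t"],s["eef_pos"])
```

```text
7.65 [0.54544453 0.1718976  0.16714583]
```

View pics/g2.png

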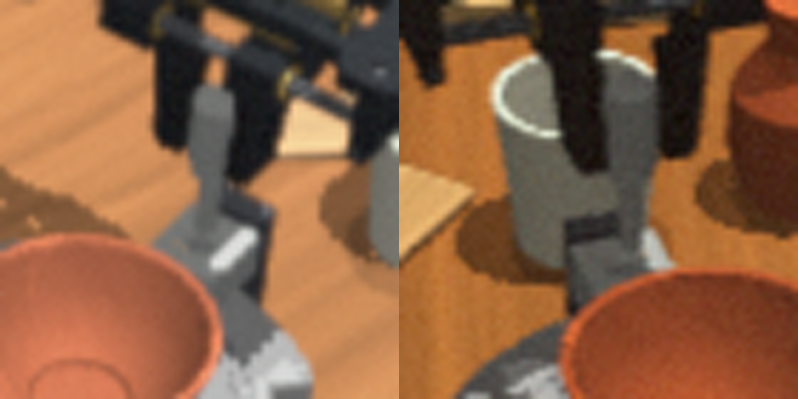

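Run:
```python
from h import *
import pickle
cal=pickle.load(open("cal.pkl","rb"))
for n,px,h in[("scene",(371.3,206),(370.3,207.7)),("side",(305.9,183.9),(304.7,187.2))]:
    print(n,at_z(cal[n],px,.1195),at_z(cal[n],h,.112))
    for z in (.119,): print(cv2.projectPoints(np.array([[.5450,.1717,z],[.545,.1717,.112],[.544,.1735,.112]]),np.array(cal[n]["rvec"]),np.array(cal[n]["tvec"]),np.array([[cal[n]["fx"],0,cal[n]["cx"]],[0,cal[n]["fy"],cal[n]["cy"]],[0,0,1]],float),None)[0][:,0])
```

```text
scene [0.54881142 0.17099938 0.1195    ] [0.5464679  0.17072145 0.112     ]
[[370.43000528 205.21693317]
 [370.17447508 207.22135607]
 [370.4090797  206.70108095]]
side [0.54652603 0.17201092 0.1195    ] [0.54347867 0.16982962 0.112     ]
[[305.25206427 184.19619567]
 [305.28604018 186.68406219]
 [304.7852292  186.25138268]]
```

>>> play_rows --plan '[{"twist": [0, 0, 0], "dp": [-0.0015, 0.0005, -0.003], "hand": -1}, {"twist": [0, 0, 0], "dp": [-0.0015, 0.0005, -0.006], "hand": -1}, {"twist": [0, 0, 0], "dp": [-0.0015, 0.0005, -0.009], "hand": -1}, {"twist": [0, 0, 0], "dp": [-0.0015, 0.0005, -0.011], "hand": -1}, {"twist": [0, 0, 0], "dp": [-0.0015, 0.0005, -0.011], "hand": -1}]'

```text
t: 8.07
eef_pos: [0.5437, 0.1724, 0.1557]
tool_rot: [0.63, 0.776, 0.0, 0.001]
force: [0.6, -0.1, -1.3]
finger_gap: 0.262
```

>>> play_rows --plan '[{"twist": [0, 0, 0], "dp": [0, 0, -0.002], "hand": -1}, {"twist": [0, 0, 0], "dp": [0, 0, -0.004], "hand": -1}, {"twist": [0, 0, 0], "dp": [0, 0, -0.006], "hand": -1}, {"twist": [0, 0, 0], "dp": [0, 0, -0.006], "hand": -1}]'

```text
t: 8.4
eef_pos: [0.5436, 0.1724, 0.1493]
tool_rot: [0.63, 0.776, 0.0, 0.001]
force: [-0.2, 0.6, -0.9]
finger_gap: 0.263
```

>>> play_rows --plan '[{"twist": [0, 0, 0], "dp": [0, 0, -0.003], "hand": -1}, {"twist": [0, 0, 0], "dp": [0, 0, -0.006], "hand": -1}, {"twist": [0, 0, 0], "dp": [0, 0, -0.009], "hand": -1}, {"twist": [0, 0, 0], "dp": [0, 0, -0.012], "hand": -1}, {"twist": [0, 0, 0], "dp": [0, 0, -0.015], "hand": -1}, {"twist": [0, 0, 0], "dp": [0, 0, -0.0155], "hand": -1}, {"twist": [0, 0, 0], "dp": [0, 0, -0.0155], "hand": -1}]'

```text
t: 8.98
eef_pos: [0.5435, 0.1724, 0.1335]
tool_rot: [0.63, 0.776, -0.0, 0.001]
force: [1.3, -0.6, -1.3]
finger_gap: 0.263
```

>>> play_rows --plan '[{"twist": [0, 0, 0], "dp": [0, 0, 0], "hand": 0.2}, {"twist": [0, 0, 0], "dp": [0, 0, 0], "hand": 0.2}, {"twist": [0, 0, 0], "dp": [0, 0, 0], "hand": 0.2}, {"twist": [0, 0, 0], "dp": [0, 0, 0], "hand": 0.2}, {"twist": [0, 0, 0], "dp": [0, 0, 0], "hand": 0.2}, {"twist": [0, 0, 0], "dp": [0, 0, 0.02], "hand": 0.2}, {"twist": [0, 0, 0], "dp": [0, 0, 0.05], "hand": 0.2}, {"twist": [0, 0, 0], "dp": [0, 0, 0.09], "hand": 0.2}, {"twist": [0, 0, 0], "dp": [0, -0.02, 0.105], "hand": 0.2}, {"twist": [0, 0, 0], "dp": [0, -0.06, 0.105], "hand": 0.2}, {"twist": [0, 0, 0], "dp": [0.0, -0.1, 0.105], "hand": 0.2}, {"twist": [0, 0, 0], "dp": [0.0, -0.1, 0.105], "hand": 0.2}]'

```text
t: 9.98
eef_pos: [0.5437, 0.0672, 0.2388]
tool_rot: [0.632, 0.775, -0.001, 0.002]
force: [0.4, 1.0, -1.0]
finger_gap: 0.6
```

Run:
```python
from h import *
A=[]
for n,(x,y) in[("scene",(290,165)),("side",(260,150))]:
    c=bot.capture(n);A.append(cv2.resize(c["color"][y:y+110,x:x+110],None,fx=3.6,fy=3.6,interpolation=cv2.INTER_CUBIC))
    W=cloud(c); g=np.hypot(W[...,0]-.544,W[...,1]-.173)<.02
    P=W[g&(W[...,2]>.13)]; print(n,len(P),P.max(0),np.median(P,0)) if len(P) else 0
cv2.imwrite("pics/g3.png",np.hstack(A))
s,c,M=wrist();print(s["t"],s["eef_pos"],s["finger_gap"]);cv2.imwrite("pics/w3.png",c["color"]);np.savez("w3.npz",M=M,z=c["range_z"])
```

```text
scene 133 [0.5563748  0.18274297 0.16630319] [0.54821632 0.16724689 0.15322882]
side 159 [0.55411587 0.18306488 0.16450074] [0.54323784 0.16564474 0.15163895]
10.0833 [0.54353972 0.07126718 0.23861954] 0.6030138471199457
```

View pics/g3.png

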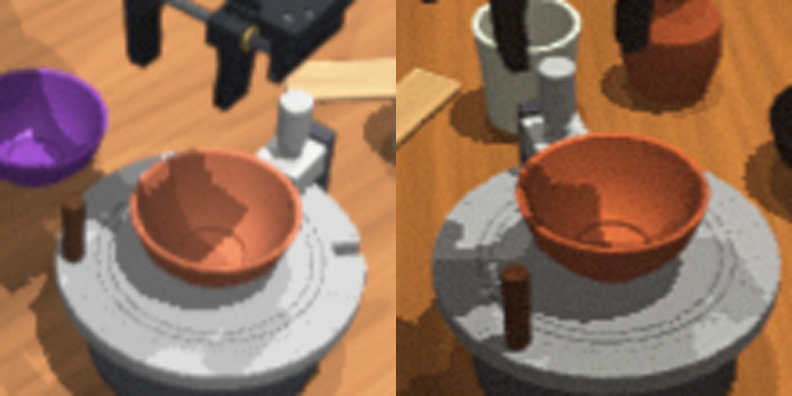

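View pics/w3.png

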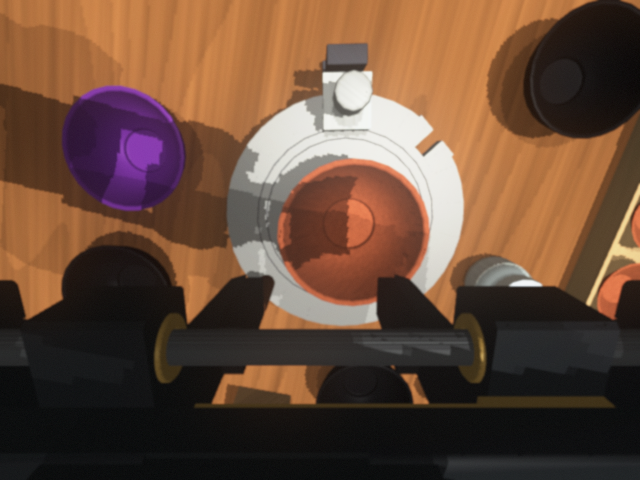

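The pin stands in the guide with its knob top at 0.163 m, so it is riding on the rim. The notch is at wrist (428,143), about 47° short of the guide. Next I go behind the peg with the fingers shut.

>>> play_rows --plan '[{"twist": [0, 0, -0.12], "dp": [-0.02, -0.01, 0], "hand": -1}, {"twist": [0, 0, -0.24], "dp": [-0.05, -0.02, 0], "hand": -1}, {"twist": [0, 0, -1.2], "dp": [-0.066, -0.023, 0], "hand": -1}, {"twist": [0, 0, -1.2], "dp": [-0.066, -0.023, 0], "hand": -1}, {"twist": [0, 0, -1.2], "dp": [-0.066, -0.023, 0], "hand": -1}, {"twist": [0, 0, -1.2], "dp": [-0.066, -0.023, 0], "hand": -1}, {"twist": [0, 0, -1.2], "dp": [-0.066, -0.023, 0], "hand": -1}, {"twist": [0, 0, -1.2], "dp": [-0.066, -0.023, 0], "hand": -1}, {"twist": [0, 0, -1.2], "dp": [-0.066, -0.023, 0], "hand": -1}, {"twist": [0, 0, -1.2], "dp": [-0.066, -0.023, 0], "hand": -1}, {"twist": [0, 0, -1.2], "dp": [-0.066, -0.023, -0.02], "hand": -1}, {"twist": [0, 0, -1.2], "dp": [-0.066, -0.023, -0.05], "hand": -1}]'

```text
t: 11.13
eef_pos: [0.4787, 0.0506, 0.19]
tool_rot: [0.958, 0.285, 0.002, 0.002]
force: [0.2, -0.9, -0.3]
finger_gap: 0.006
```

Run:
```python
from h import *
s=bot.get_state();print(s["t"],s["eef_pos"],s["tool_rot"],s["finger_gap"],s["force"])
c=bot.capture("side");cv2.imwrite("pics/s4.png",cv2.resize(c["color"][130:310,190:400],None,fx=3,fy=3))
```

```text
11.1333 [0.47874026 0.05055267 0.18995028] [0.95846959 0.28517998 0.00232898 0.00173353] 0.0059973453777618126 [ 0.22430374 -0.93801528 -0.34141037]
```

View pics/s4.png

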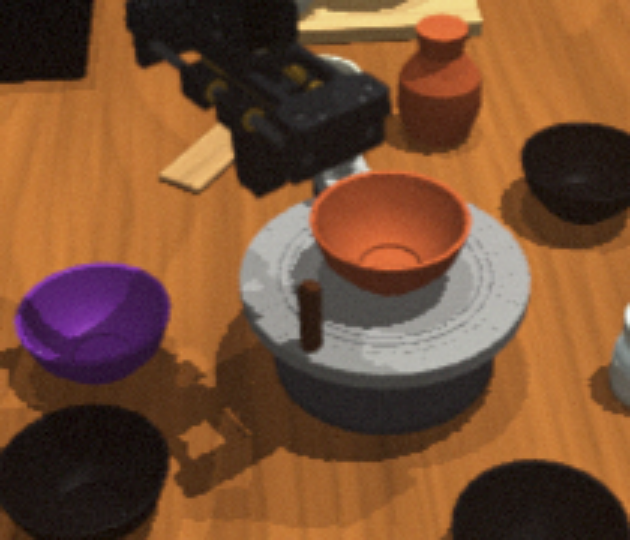

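>>> play_rows --plan '[{"twist": [0, 0, 0], "dp": [-0.0015, -0.0035, -0.02], "hand": -1}, {"twist": [0, 0, 0], "dp": [-0.0015, -0.0035, -0.05], "hand": -1}, {"twist": [0, 0, 0], "dp": [-0.0015, -0.0035, -0.075], "hand": -1}, {"twist": [0, 0, 0], "dp": [-0.0015, -0.0035, -0.08], "hand": -1}, {"twist": [0, 0, 0], "dp": [-0.0015, -0.0035, -0.08], "hand": -1}]'

```text
t: 11.6
eef_pos: [0.4737, 0.0481, 0.1029]
tool_rot: [0.958, 0.286, -0.005, -0.001]
force: [-0.4, -0.2, -0.1]
finger_gap: 0.005
```

Run:
```python
import numpy as np
ax=np.array([.5655,.0792])
p=lambda d:ax+.094*np.array([np.cos(np.radians(d)),np.sin(np.radians(d))])
for d in range(-160,-91,3): print(d,np.round(p(d),4),np.round(p(d)-p(-160),4))
```

```text
-160 [0.4772 0.0471] [0. 0.]
-157 [0.479  0.0425] [ 0.0018 -0.0046]
-154 [0.481 0.038] [ 0.0038 -0.0091]
-151 [0.4833 0.0336] [ 0.0061 -0.0134]
-148 [0.4858 0.0294] [ 0.0086 -0.0177]
-145 [0.4885 0.0253] [ 0.0113 -0.0218]
-142 [0.4914 0.0213] [ 0.0143 -0.0257]
-139 [0.4946 0.0175] [ 0.0174 -0.0295]
-136 [0.4979 0.0139] [ 0.0207 -0.0331]
-133 [0.5014 0.0105] [ 0.0242 -0.0366]
-130 [0.5051 0.0072] [ 0.0279 -0.0399]
-127 [0.5089 0.0041] [ 0.0318 -0.0429]
-124 [0.5129 0.0013] [ 0.0358 -0.0458]
-121 [ 0.5171 -0.0014] [ 0.0399 -0.0484]
-118 [ 0.5214 -0.0038] [ 0.0442 -0.0508]
-115 [ 0.5258 -0.006 ] [ 0.0486 -0.053 ]
-112 [ 0.5303 -0.008 ] [ 0.0531 -0.055 ]
-109 [ 0.5349 -0.0097] [ 0.0577 -0.0567]
-106 [ 0.5396 -0.0112] [ 0.0624 -0.0582]
-103 [ 0.5444 -0.0124] [ 0.0672 -0.0594]
-100 [ 0.5492 -0.0134] [ 0.072  -0.0604]
-97 [ 0.554  -0.0141] [ 0.0769 -0.0611]
-94 [ 0.5589 -0.0146] [ 0.0818 -0.0616]
```

>>> play_rows --plan '[{"twist": [0, 0, 0], "dp": [0.005, -0.0055, 0.004], "hand": -1}, {"twist": [0, 0, 0], "dp": [0.007, -0.01, 0.005], "hand": -1}, {"twist": [0, 0, 0], "dp": [0.0095, -0.0145, 0.005], "hand": -1}, {"twist": [0, 0, 0], "dp": [0.012, -0.0187, 0.005], "hand": -1}, {"twist": [0, 0, 0], "dp": [0.0145, -0.0225, 0.005], "hand": -1}, {"twist": [0, 0, 0], "dp": [0.0145, -0.0225, 0.005], "hand": -1}]'

```text
t: 12.1
eef_pos: [0.4888, 0.0248, 0.1082]
tool_rot: [0.958, 0.285, -0.004, -0.001]
force: [-0.3, -0.5, 0.1]
finger_gap: 0.006
```

>>> play_rows --plan '[{"twist": [0, 0, 0.03], "dp": [0.003, -0.0039, 0], "hand": -1}, {"twist": [0, 0, 0.08], "dp": [0.0061, -0.0077, 0], "hand": -1}, {"twist": [0, 0, 0.13], "dp": [0.0094, -0.0113, 0], "hand": -1}, {"twist": [0, 0, 0.18], "dp": [0.0129, -0.0148, 0], "hand": -1}, {"twist": [0, 0, 0.24], "dp": [0.0166, -0.0181, 0], "hand": -1}, {"twist": [0, 0, 0.3], "dp": [0.0205, -0.0211, 0], "hand": -1}, {"twist": [0, 0, 0.35], "dp": [0.0245, -0.024, 0], "hand": -1}, {"twist": [0, 0, 0.4], "dp": [0.0265, -0.0253, 0], "hand": -1}, {"twist": [0, 0, 0.4], "dp": [0.0265, -0.0253, 0], "hand": -1}]'

```text
t: 12.85
eef_pos: [0.5155, -0.0007, 0.1081]
tool_rot: [0.882, 0.471, -0.004, -0.0]
force: [-0.6, -0.2, -0.9]
finger_gap: 0.002
```

Run:
```python
from h import *
s=bot.get_state();print(s["t"],s["eef_pos"],s["force"])
A=[]
for n,(x,y) in[("scene",(280,165)),("side",(250,150))]:
    c=bot.capture(n);A.append(cv2.resize(c["color"][y:y+120,x:x+120],None,fx=3.3,fy=3.3,interpolation=cv2.INTER_CUBIC))
    W=cloud(c); g=np.hypot(W[...,0]-.544,W[...,1]-.173)<.02
    P=W[g&(W[...,2]>.13)]; print(n,len(P),np.percentile(P[:,2],95))
cv2.imwrite("pics/g5.png",np.hstack(A))
s,c,M=wrist();cv2.imwrite("pics/w5.png",c["color"]);np.savez("w5.npz",M=M)
```

```text
12.85 [ 0.51545927 -0.00072787  0.10814665] [-0.58609407 -0.1926635  -0.91164764]
scene 129 0.16274440396885062Traceback (most recent call last):
  File "<stdin>", line 7, in <module>
    return _quantile_unchecked(
        a, q, axis, out, overwrite_input, method, keepdims, weights)
    return _ureduce(a,
                    func=_quantile_ureduce_func,
    ...<5 lines>...
                    overwrite_input=overwrite_input,
                    method=method)
    r = func(a, **kwargs)
    result = _quantile(arr,
                       quantiles=q,
    ...<2 lines>...
                       out=out,
                       weights=wgt)
    slices_having_nans = np.isnan(arr[-1, ...])
                                  ~~~^^^^^^^^^
IndexError: index -1 is out of bounds for axis 0 with size 0
```

```bash
cat > look.py <<'E'
from h import *
import sys
tag=sys.argv[1]
s=bot.get_state();print(s["t"],s["eef_pos"],s["force"])
c=bot.capture("scene"); W=cloud(c); g=np.hypot(W[...,0]-.544,W[...,1]-.173)<.02
P=W[g&(W[...,2]>.13)]; print("knob top",len(P),np.percentile(P[:,2],95) if len(P) else 0)
A=cv2.resize(c["color"][165:275,290:410],None,fx=6,fy=5,interpolation=cv2.INTER_CUBIC) if 0 else cv2.resize(c["color"][165:275,290:410],None,fx=5,fy=5,interpolation=cv2.INTER_CUBIC)
cv2.imwrite(f"pics/{tag}.png",A)
E
python3 look.py g5
```

```text
12.95 [ 0.5152416  -0.00051536  0.10818242] [ 0.56108039  0.36599305 -1.11830089]
knob top 128 0.16248493284686924
```

View pics/g5.png

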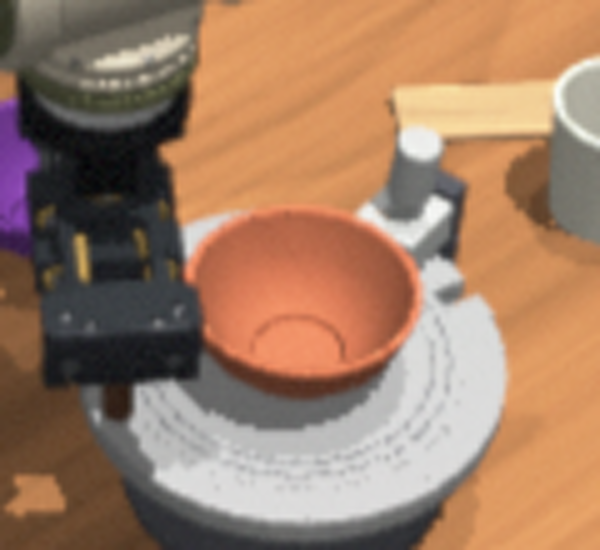

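Run:
```python
from h import *
import pickle
c=pickle.load(open("cal.pkl","rb"))["scene"]
p=at_z(c,(379.6,222.5),.085);print(p,np.degrees(np.arctan2(p[1]-.0792,p[0]-.5655)))
```

```text
[0.58193528 0.17279303 0.085     ] 80.04019653849097
```

>>> play_rows --plan '[{"twist": [0, 0, 0.04], "dp": [0.0028, -0.0017, 0], "hand": -1}, {"twist": [0, 0, 0.08], "dp": [0.0057, -0.0032, 0], "hand": -1}, {"twist": [0, 0, 0.11], "dp": [0.0079, -0.0043, 0], "hand": -1}, {"twist": [0, 0, 0.14], "dp": [0.0101, -0.0054, 0], "hand": -1}, {"twist": [0, 0, 0.17], "dp": [0.0123, -0.0064, 0], "hand": -1}, {"twist": [0, 0, 0.2], "dp": [0.0146, -0.0074, 0], "hand": -1}, {"twist": [0, 0, 0.23], "dp": [0.0168, -0.0083, 0], "hand": -1}, {"twist": [0, 0, 0.25], "dp": [0.0192, -0.0091, 0], "hand": -1}, {"twist": [0, 0, 0.25], "dp": [0.0192, -0.0091, 0], "hand": -1}]'

```text
t: 13.75
eef_pos: [0.5345, -0.0097, 0.1082]
tool_rot: [0.818, 0.576, -0.004, 0.0]
force: [-1.7, -0.3, 0.2]
finger_gap: 0.004
```

```bash
python3 look.py g6
```

```text
13.75 [ 0.53452313 -0.0096659   0.10819013] [-1.71126122 -0.31194275  0.20771727]
knob top 130 0.16311583993852696
```

View pics/g6.png

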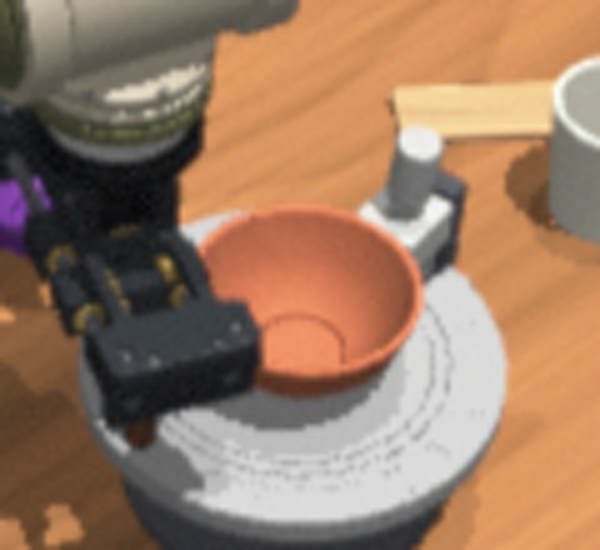

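>>> play_rows --plan '[{"twist": [0, 0, 0.01], "dp": [0.001, -0.0003, 0], "hand": -1}, {"twist": [0, 0, 0.02], "dp": [0.002, -0.0006, 0], "hand": -1}, {"twist": [0, 0, 0.03], "dp": [0.003, -0.0009, 0], "hand": -1}, {"twist": [0, 0, 0.04], "dp": [0.004, -0.0013, 0], "hand": -1}, {"twist": [0, 0, 0.05], "dp": [0.005, -0.0016, 0], "hand": -1}, {"twist": [0, 0, 0.06], "dp": [0.006, -0.0018, 0], "hand": -1}]'

```text
t: 14.3
eef_pos: [0.5405, -0.0113, 0.1082]
tool_rot: [0.8, 0.6, -0.004, 0.0]
force: [-2.2, -0.0, 0.5]
finger_gap: 0.006
```

>>> play_rows --plan '[{"twist": [0, 0, 0.01], "dp": [0.0007, -0.0002, 0], "hand": -1}, {"twist": [0, 0, 0.02], "dp": [0.0014, -0.0003, 0], "hand": -1}, {"twist": [0, 0, 0.02], "dp": [0.0021, -0.0005, 0], "hand": -1}, {"twist": [0, 0, 0.03], "dp": [0.0028, -0.0007, 0], "hand": -1}]'

```text
t: 14.63
eef_pos: [0.5435, -0.012, 0.1082]
tool_rot: [0.791, 0.612, -0.004, 0.0]
force: [-0.6, 0.1, -0.5]
finger_gap: 0.002
```

>>> play_rows --plan '[{"twist": [0, 0, 0.005], "dp": [0.0006, -0.0001, 0], "hand": -1}, {"twist": [0, 0, 0.01], "dp": [0.0012, -0.0002, 0], "hand": -1}, {"twist": [0, 0, 0.015], "dp": [0.0018, -0.0003, 0], "hand": -1}, {"twist": [0, 0, 0.02], "dp": [0.0024, -0.0005, 0], "hand": -1}]'

```text
t: 14.97
eef_pos: [0.546, -0.0125, 0.1082]
tool_rot: [0.785, 0.62, -0.004, 0.0]
force: [-1.2, 0.5, -0.1]
finger_gap: 0.002
```

>>> play_rows --plan '[{"twist": [0, 0, 0.005], "dp": [0.0005, -0.0001, 0], "hand": -1}, {"twist": [0, 0, 0.01], "dp": [0.001, -0.0002, 0], "hand": -1}, {"twist": [0, 0, 0.015], "dp": [0.0015, -0.0003, 0], "hand": -1}, {"twist": [0, 0, 0.02], "dp": [0.002, -0.0004, 0], "hand": -1}]'

```text
t: 15.3
eef_pos: [0.548, -0.0129, 0.1082]
tool_rot: [0.778, 0.628, -0.004, 0.0]
force: [-1.4, 0.4, 0.0]
finger_gap: 0.008
```

```bash
python3 look.py g7
```

```text
15.3 [ 0.5480415  -0.01290273  0.10819257] [-1.35586331  0.44885881  0.03263167]
knob top 127 0.1631748006168354
```

>>> play_rows --plan '[{"twist": [0, 0, 0.005], "dp": [0.0005, -0.0001, 0], "hand": -1}, {"twist": [0, 0, 0.01], "dp": [0.001, -0.0002, 0], "hand": -1}, {"twist": [0, 0, 0.015], "dp": [0.0015, -0.0003, 0], "hand": -1}, {"twist": [0, 0, 0.02], "dp": [0.002, -0.0004, 0], "hand": -1}]'

```text
t: 15.68
eef_pos: [0.5502, -0.0133, 0.1082]
tool_rot: [0.772, 0.636, -0.004, 0.0]
force: [-1.4, 0.6, -1.1]
finger_gap: 0.008
```

>>> play_rows --plan '[{"twist": [0, 0, 0.005], "dp": [0.0005, -0.0001, 0], "hand": -1}, {"twist": [0, 0, 0.01], "dp": [0.001, -0.0001, 0], "hand": -1}, {"twist": [0, 0, 0.015], "dp": [0.0015, -0.0002, 0], "hand": -1}]'

```text
t: 15.93
eef_pos: [0.5517, -0.0135, 0.1082]
tool_rot: [0.767, 0.642, -0.004, 0.001]
force: [-0.4, 1.6, 0.1]
finger_gap: 0.007
```

```bash
python3 look.py g8
```

```text
15.9333 [ 0.55171001 -0.0134769   0.10820479] [-0.4387443   1.63416043  0.09271407]
knob top 128 0.16261445715159556
```

>>> play_rows --plan '[{"twist": [0, 0, 0.005], "dp": [0.0005, -0.0001, 0], "hand": -1}, {"twist": [0, 0, 0.01], "dp": [0.001, -0.0001, 0], "hand": -1}, {"twist": [0, 0, 0.015], "dp": [0.0015, -0.0002, 0], "hand": -1}]'

```text
t: 16.23
eef_pos: [0.5534, -0.0137, 0.1082]
tool_rot: [0.762, 0.648, -0.004, 0.001]
force: [-0.5, 0.4, -0.9]
finger_gap: 0.007
```

>>> play_rows --plan '[{"twist": [0, 0, 0.005], "dp": [0.0005, -0.0001, 0], "hand": -1}, {"twist": [0, 0, 0.01], "dp": [0.001, -0.0001, 0], "hand": -1}, {"twist": [0, 0, 0.015], "dp": [0.0015, -0.0002, 0], "hand": -1}]'

```text
t: 16.48
eef_pos: [0.555, -0.014, 0.1082]
tool_rot: [0.756, 0.654, -0.004, 0.001]
force: [-0.6, 0.6, 0.1]
finger_gap: 0.002
```

```bash
python3 look.py g9
```

```text
16.4833 [ 0.55498905 -0.0139685   0.10820667] [-0.62169356  0.60266433  0.05030348]
knob top 103 0.1532397886409433
```

View pics/g9.png

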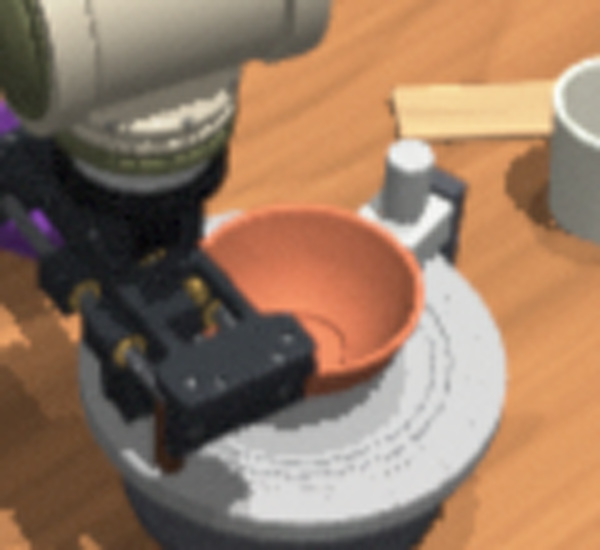

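The pin has dropped: its knob top is at 0.153 m, against 0.152 m expected with the collar flush. Now I lean on the peg gently.

>>> play_rows --plan '[{"twist": [0, 0, 0], "dp": [0.0005, 0, 0], "hand": -1}, {"twist": [0, 0, 0], "dp": [0.001, 0, 0], "hand": -1}, {"twist": [0, 0, 0], "dp": [0.001, 0, 0], "hand": -1}]'

```text
t: 16.78
eef_pos: [0.5562, -0.0139, 0.1082]
tool_rot: [0.756, 0.654, -0.004, 0.001]
force: [0.1, 0.7, 0.4]
finger_gap: 0.006
```

>>> play_rows --plan '[{"twist": [0, 0, 0], "dp": [0.0005, 0, 0], "hand": -1}, {"twist": [0, 0, 0], "dp": [0.0005, 0, 0], "hand": -1}]'

```text
t: 16.95
eef_pos: [0.5567, -0.0139, 0.1082]
tool_rot: [0.756, 0.654, -0.004, 0.001]
force: [-1.3, 0.7, -0.1]
finger_gap: 0.003
```

>>> play_rows --plan '[{"twist": [0, 0, 0], "dp": [0.0005, 0, 0], "hand": -1}, {"twist": [0, 0, 0], "dp": [0.0005, 0, 0], "hand": -1}]'

```text
t: 17.12
eef_pos: [0.557, -0.0139, 0.1082]
tool_rot: [0.756, 0.654, -0.004, 0.0]
force: [-2.3, 1.1, 0.7]
finger_gap: 0.006
```

>>> play_rows --plan '[{"twist": [0, 0, 0], "dp": [0.0007, 0, 0], "hand": -1}, {"twist": [0, 0, 0], "dp": [0.0007, 0, 0], "hand": -1}]'

```text
t: 17.28
eef_pos: [0.5573, -0.0138, 0.1081]
tool_rot: [0.756, 0.654, -0.004, 0.0]
force: [-5.1, 1.6, 1.9]
finger_gap: 0.006
```

>>> play_rows --plan '[{"twist": [0, 0, 0], "dp": [0.0007, 0, 0], "hand": -1}, {"twist": [0, 0, 0], "dp": [0.0007, 0, 0], "hand": -1}]'

```text
t: 17.45
eef_pos: [0.5574, -0.0138, 0.1081]
tool_rot: [0.756, 0.654, -0.005, -0.0]
force: [-6.2, 1.3, 2.6]
finger_gap: 0.003
```

>>> play_rows --plan '[{"twist": [0, 0, 0], "dp": [0.0009, 0, 0], "hand": -1}, {"twist": [0, 0, 0], "dp": [0.0009, 0, 0], "hand": -1}, {"twist": [0, 0, 0], "dp": [0.0009, 0, 0], "hand": -1}]'

```text
t: 17.7
eef_pos: [0.5575, -0.0138, 0.1081]
tool_rot: [0.756, 0.654, -0.006, -0.001]
force: [-7.4, 0.9, 4.1]
finger_gap: 0.007
```

>>> play_rows --plan '[{"twist": [0, 0, 0], "dp": [0.0009, 0, 0], "hand": -1}, {"twist": [0, 0, 0], "dp": [0.0009, 0, 0], "hand": -1}, {"twist": [0, 0, 0], "dp": [0.0009, 0, 0], "hand": -1}, {"twist": [0, 0, 0], "dp": [0.0009, 0, 0], "hand": -1}, {"twist": [0, 0, 0], "dp": [0.0009, 0, 0], "hand": -1}]'

```text
t: 18.12
eef_pos: [0.5574, -0.0138, 0.1082]
tool_rot: [0.756, 0.654, -0.007, -0.002]
force: [-8.0, -0.3, 4.1]
finger_gap: 0.005
```

>>> play_rows --plan '[{"twist": [0, 0, 0], "dp": [0.0009, 0, 0], "hand": -1}, {"twist": [0, 0, 0], "dp": [0.0009, 0, 0], "hand": -1}, {"twist": [0, 0, 0], "dp": [0.0009, 0, 0], "hand": -1}, {"twist": [0, 0, 0], "dp": [0.0009, 0, 0], "hand": -1}, {"twist": [0, 0, 0], "dp": [0.0009, 0, 0], "hand": -1}, {"twist": [0, 0, 0], "dp": [0.0009, 0, 0], "hand": -1}]'

```text
t: 18.62
eef_pos: [0.5574, -0.0138, 0.1082]
tool_rot: [0.756, 0.654, -0.008, -0.003]
force: [-8.0, 0.4, 4.2]
finger_gap: 0.007
```

```bash
python3 look.py g10
```

```text
18.6167 [ 0.55738512 -0.01378636  0.10819373] [-7.97793142  0.37679531  4.22406155]
knob top 103 0.1534578069938111
```

>>> play_rows --plan '[{"twist": [0, 0, 0], "dp": [0.0009, 0, 0], "hand": -1}, {"twist": [0, 0, 0], "dp": [0.0009, 0, 0], "hand": -1}, {"twist": [0, 0, 0], "dp": [0.0009, 0, 0], "hand": -1}, {"twist": [0, 0, 0], "dp": [0.0009, 0, 0], "hand": -1}, {"twist": [0, 0, 0], "dp": [-0.002, 0, 0], "hand": -1}, {"twist": [0, 0, 0], "dp": [-0.006, 0, 0], "hand": -1}, {"twist": [0, 0, 0], "dp": [-0.012, 0.001, 0], "hand": -1}, {"twist": [0, 0, 0], "dp": [-0.02, 0.002, 0], "hand": -1}, {"twist": [0, 0, 0], "dp": [-0.02, 0.002, 0.02], "hand": -1}, {"twist": [0, 0, 0], "dp": [-0.02, 0.002, 0.05], "hand": -1}, {"twist": [0, 0, 0], "dp": [-0.02, 0.002, 0.09], "hand": -1}, {"twist": [0, 0, 0], "dp": [-0.02, 0.0, 0.12], "hand": -1}]'

```text
t: 19.67
eef_pos: [0.537, -0.0135, 0.2308]
tool_rot: [0.756, 0.654, -0.007, -0.002]
force: [0.4, -0.4, 0.8]
finger_gap: 0.006
```

>>> play_rows --plan '[{"twist": [0, 0, 0], "dp": [-0.01, -0.04, 0.01], "hand": -1}, {"twist": [0, 0, 0], "dp": [-0.02, -0.08, 0.02], "hand": -1}, {"twist": [0, 0, 0], "dp": [-0.03, -0.12, 0.02], "hand": -1}, {"twist": [0, 0, 0], "dp": [-0.04, -0.15, 0.02], "hand": -1}, {"twist": [0, 0, 0], "dp": [-0.04, -0.15, 0.02], "hand": -1}, {"twist": [0, 0, 0], "dp": [-0.04, -0.15, 0.02], "hand": -1}]'

```text
t: 20.17
eef_pos: [0.4962, -0.1646, 0.2507]
tool_rot: [0.757, 0.653, -0.007, -0.002]
force: [0.6, 0.7, -0.5]
finger_gap: 0.005
```

```bash
python3 look.py g11
python3 - <<'E'
from h import *
for n in["scene","side"]:
    c=bot.capture(n);cv2.imwrite(f"pics/{n}_end.png",c["color"]); W=cloud(c)
    g=np.hypot(W[...,0]-.5655,W[...,1]-.0792)<.075
    P=W[g&(W[...,2]>.134)&(W[...,2]<.142)]
    print(n,"bowl",cv2.minEnclosingCircle(P[:,:2].astype(np.float32)))
    g=np.hypot(W[...,0]-.544,W[...,1]-.173)<.025
    P=W[g&(W[...,2]>.145)]; print("knob",len(P),np.percentile(P[:,2],90))
E
```

```text
20.1667 [ 0.49621609 -0.16460877  0.25071464] [ 0.64286209  0.68305702 -0.5052387 ]
knob top 103 0.15390552224373114
scene bowl ((0.5694420337677002, 0.08190169185400009), 0.05957498401403427)
knob 60 0.15404041500502924
side bowl ((0.5701780915260315, 0.08153878897428513), 0.05854382365942001)
knob 40 0.15305624155191183
```

View pics/scene_end.png

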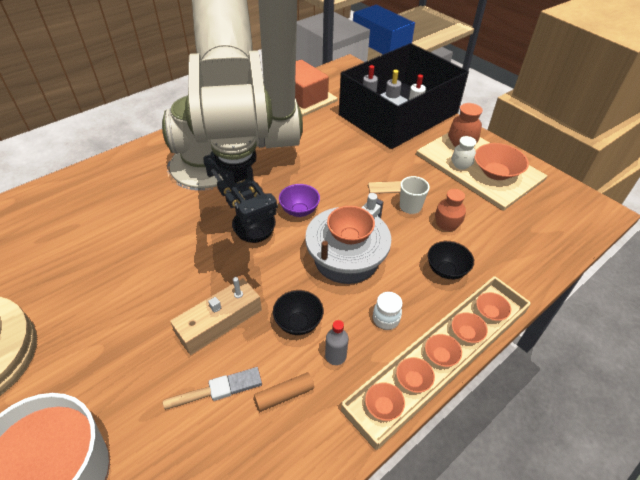

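View pics/g11.png

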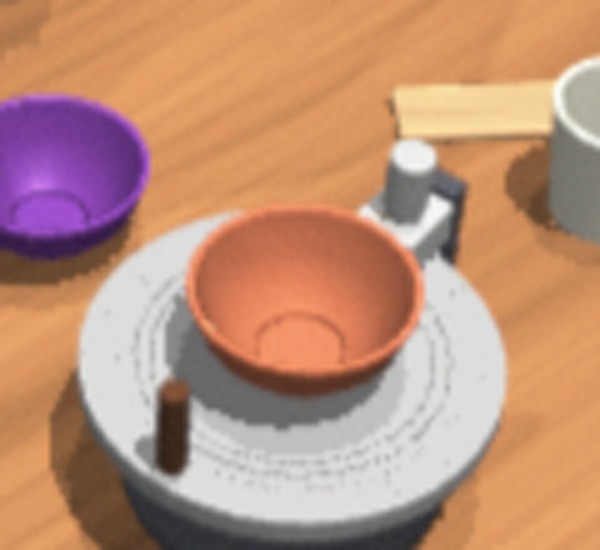

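Run:
```python
from h import *
for n in["scene","side"]:
    W=np.load(n+".npy")
    g=np.hypot(W[...,0]-.5655,W[...,1]-.0792)<.075
    P=W[g&(W[...,2]>.134)&(W[...,2]<.142)]
    print(n,"bowl0",cv2.minEnclosingCircle(P[:,:2].astype(np.float32)))
    Z=[];im=[]
    for i in range(4):
        c=bot.capture(n);Z.append(cloud(c));im.append(c["color"].astype(float))
    W1=np.nanmean(Z,0)
    g=np.hypot(W1[...,0]-.544,W1[...,1]-.173)<.011
    P=W1[g&(W1[...,2]>.145)];h=np.sort(P[:,2]);print("knob z",len(h),np.round(np.histogram(h,bins=np.arange(.145,.158,.001))[0],4))
    k=(abs(W[...,2]-.112)<.004)&(np.hypot(W[...,0]-.544,W[...,1]-.173)<.02); print("guide top med",np.median(W[k][:,2]))
    x,y=(350,180) if n=="scene" else (280,150)
    cv2.imwrite(f"pics/end_{n}.png",cv2.resize(np.mean(im,0)[y:y+50,x:x+50].astype(np.uint8),None,fx=10,fy=10,interpolation=cv2.INTER_CUBIC))
print(bot.get_state()["t"])
```

```text
scene bowl0 ((0.5674389600753784, 0.07768579572439194), 0.059818100184202194)
knob z 44 [ 1  1  0  1  1  5 14 16  5  0  0  0  0]
guide top med 0.11169375426660624
side bowl0 ((0.5689074993133545, 0.07928206771612167), 0.059147439897060394)
knob z 29 [0 2 1 2 2 2 9 7 4 0 0 0 0]
guide top med 0.11176369104179089
20.7167<stdin>:10: RuntimeWarning: Mean of empty slice
```

View pics/end_scene.png

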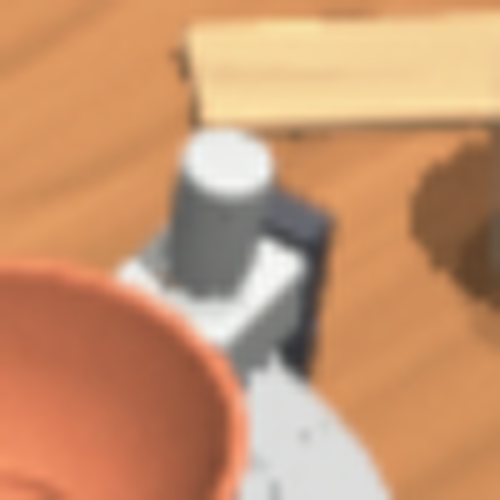

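Run:
```python
from h import *
import pickle
cal=pickle.load(open("cal.pkl","rb"))
for n,(x0,x1,y0,y1) in[("scene",(315,385,195,255)),("side",(285,355,180,240))]:
    for f in["0","_end"]:
        a=cv2.cvtColor(cv2.imread(f"pics/{n}{f}.png"),cv2.COLOR_BGR2HSV)[y0:y1,x0:x1]
        b=cv2.imread(f"pics/{n}{f}.png")[y0:y1,x0:x1].astype(int)
        m=((b[...,2]-b[...,0]>60)&(b[...,2]>1.9*b[...,1]-20)).astype(np.uint8)
        m=(m>0)&(a[...,0]<11)
        k,l,st,ce=cv2.connectedComponentsWithStats(m.astype(np.uint8))
        i=1+np.argmax(st[1:,4]);print(n,f,st[i],ce[i]+[x0,y0])
a=cv2.imread("pics/scene0.png")[190:260,300:400];b=cv2.imread("pics/scene_end.png")[190:260,300:400]
cv2.imwrite("pics/cmp.png",cv2.resize(np.hstack([a,b]),None,fx=4,fy=4,interpolation=cv2.INTER_CUBIC))
```

```text
scene 0 [ 13  12  44  35 887] [350.4746336  221.37204059]
scene _end [ 14  12  44  34 843] [351.69039146 220.83274021]
side 0 [   9    7   53   34 1431] [319.59259259 203.44304682]
side _end [ 28  23  32   9 189] [328.27513228 207.49206349]
```

View pics/cmp.png

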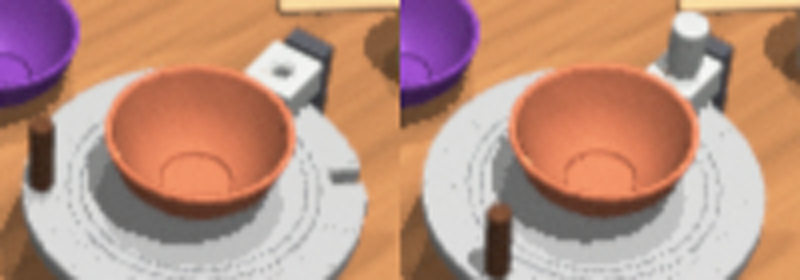

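```bash
cat > rim.py <<'E'
from h import *
import pickle
from scipy.optimize import least_squares
from scipy.ndimage import map_coordinates
cal=pickle.load(open("cal.pkl","rb"))
def proj(c,P): return cv2.projectPoints(np.asarray(P,float),np.array(c["rvec"],float),np.array(c["tvec"],float),np.array([[c["fx"],0,c["cx"]],[0,c["fy"],c["cy"]],[0,0,1]],float),None)[0][:,0]
def rim(img,c,n,p=np.array([.568,.080]),z=.137,r0=.058):
    o,_=ray(c,(320,240)); base=np.arctan2(*(p-o[:2])[::-1])
    f=img.astype(float); red=f[...,2]-f[...,0]
    S=(f[...,2]-f[...,1])/(f.sum(-1)+30)
    for it in range(4):
        pts=[]
        for a in base+np.radians(np.arange(-95,96,4)):
            rr=np.arange(-.010,.010,.0004)+r0
            P=np.stack([p[0]+rr*np.cos(a),p[1]+rr*np.sin(a),np.full_like(rr,z)],-1)
            q=proj(c,P); v=map_coordinates(S,[q[:,1],q[:,0]],order=1)
            g=np.gradient(v); i=np.argmin(g)
            if v[:i].mean()-v[i+5:i+10].mean() <.08 if i<len(v)-6 else True: continue
            w=np.clip(-g[max(0,i-4):i+5],0,None); r=(w*rr[max(0,i-4):i+5]).sum()/w.sum()
            pts.append(p+r*np.array([np.cos(a),np.sin(a)]))
        pts=np.array(pts)
        s=least_squares(lambda x:np.hypot(pts[:,0]-x[0],pts[:,1]-x[1])-r0,p,loss="soft_l1",f_scale=.0007)
        p=s.x
    return p,len(pts),np.median(abs(s.fun))
def disc(W):
    pass
for n in["scene","side"]:
    for f in["0","_end"]:
        print(n,f,*rim(cv2.imread(f"pics/{n}{f}.png"),cal[n],n))
    W=np.nanmean([cloud(bot.capture(n)) for i in range(3)],0)
    g=(abs(W[...,2]-.085)<.003)&(np.hypot(W[...,0]-.5655,W[...,1]-.0792)<.112)
    Q=W[g];ang=np.arctan2(Q[:,1]-.0792,Q[:,0]-.5655);r=np.hypot(Q[:,1]-.0792,Q[:,0]-.5655)
    h=[]
    for b in np.arange(-np.pi,np.pi,.1):
        k=(ang>=b)&(ang<b+.1)
        if k.sum()>3: i=np.argmax(np.where(k,r,0)); h.append(Q[i,:2])
    h=np.array(h);s=least_squares(lambda x:np.hypot(h[:,0]-x[0],h[:,1]-x[1])-.106,[.5655,.0792],loss="soft_l1",f_scale=.001);print("disc",s.x,np.median(abs(s.fun)))
E
python3 rim.py 2>/dev/null
```

```text
scene 0 [0.56992573 0.07608659] 35 0.0005586206108545225
scene _end [0.57034196 0.07851131] 34 0.0007742368361642431
disc [0.56484349 0.07936943] 0.0003372659583865678
side 0 [0.56716704 0.07742701] 28 0.0008224351682702379
side _end [0.5668943  0.08585297] 16 0.001178391264196301
disc [0.56493458 0.08027491] 0.00031087610006626937
```

Both external cameras suggest the bowl sits 2–3 mm differently than before. There is time for an accurate top view, so I'll check it from above.

>>> play_rows --plan '[{"twist": [0, 0, 0], "dp": [0.02, 0.01, 0.04], "hand": -1}, {"twist": [0, 0, 0], "dp": [0.04, 0.04, 0.07], "hand": -1}, {"twist": [0, 0, 0], "dp": [0.06, 0.08, 0.08], "hand": -1}, {"twist": [0, 0, 0], "dp": [0.06, 0.1, 0.08], "hand": -1}, {"twist": [0, 0, 0], "dp": [0.06, 0.1, 0.08], "hand": -1}, {"twist": [0, 0, 0], "dp": [0.06, 0.1, 0.08], "hand": -1}, {"twist": [0, 0, 0], "dp": [0.06, 0.1, 0.08], "hand": -1}]'

```text
t: 21.6
eef_pos: [0.5568, -0.0639, 0.3305]
tool_rot: [0.756, 0.654, -0.007, -0.002]
force: [-1.6, -0.5, -0.1]
finger_gap: 0.005
```

```bash
cat > top.py <<'E'
from h import *
from scipy.optimize import least_squares
def circ(P,c0,r0):
    s=least_squares(lambda x:np.hypot(P[:,0]-x[0],P[:,1]-x[1])-x[2],[*c0,r0],loss="soft_l1",f_scale=.0007);return s.x,np.median(abs(s.fun))
def ring(W,zlo,zhi,c0,rmax,mode=max):
    k=(W[...,2]>zlo)&(W[...,2]<zhi);Q=W[k];d=Q[:,:2]-c0;r=np.hypot(*d.T);a=np.arctan2(d[:,1],d[:,0]);k=r<rmax;Q=Q[k];r=r[k];a=a[k]
    h=[]
    for b in np.arange(-np.pi,np.pi,.06):
        j=np.where((a>=b)&(a<b+.06))[0]
        if len(j)>2: h.append(Q[j[np.argsort(r[j])[-2]],:2])
    return np.array(h)
def run(z,c,M):
    v,u=np.mgrid[0:480,0:640]
    W=np.stack([(u-c["cx"])/c["fx"]*z,(v-c["cy"])/c["fy"]*z,z],-1)@M[:3,:3].T+M[:3,3]; W[z<=0]=np.nan
    for nm,lo,hi,rm,r0 in[("bowl",.130,.142,.066,.058),("disc",.081,.089,.110,.106)]:
        c0=np.array([.567,.080])
        h=ring(W,lo,hi,c0,rm); print(nm,len(h),circ(h,c0,r0))
if __name__=="__main__":
    s,c,M=wrist();print(s["t"],s["eef_pos"]);cv2.imwrite("pics/w_end.png",c["color"]);run(c["range_z"],c,M)
    for t in("w2","w3"):
        d=np.load(t+".npz");print(t);run(d["z"],c,d["M"])
E
python3 top.py 2>/dev/null
```

```text
21.6 [ 0.55680692 -0.06386786  0.33048136]
bowl 91 (array([0.56718308, 0.08217875, 0.05672938]), np.float64(0.00017483384660860884))
disc 87 (array([0.56366772, 0.08060731, 0.10554499]), np.float64(0.00028194053417054943))
w2
bowl 82 (array([0.56726251, 0.07948293, 0.05687016]), np.float64(0.00013626273259581198))
disc 82 (array([0.56401333, 0.08128581, 0.1057373 ]), np.float64(0.00022015011356883024))
w3
bowl 99 (array([0.56714082, 0.07944203, 0.05689643]), np.float64(0.00016041198242883886))
disc 99 (array([0.56402944, 0.08109173, 0.10586945]), np.float64(0.00021567441763445383))
```

View pics/w_end.png

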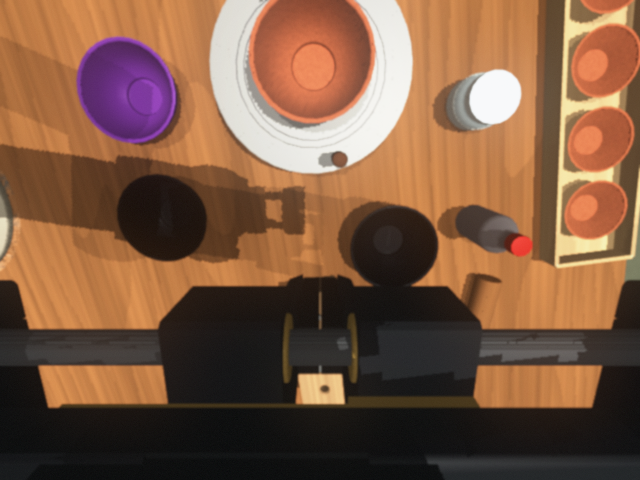

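The bowl was 3.6 mm off the axis at −28° before the push and is 3.8 mm off at +24° now. It simply rode round with the wheel and has not slipped. Everything is clear of the robot, so I'm handing in.

```bash
python3 -c "
from cell import bot
print(bot.sign_off(), bot.get_state()['t'])"
```

```text
the job is handed in; nothing more can be done
the job is handed in; nothing more can be done
```

The job is done and handed in at about 22 s, but no verdict is reported.

- **Pin:** I took the round-knobbed pin from the end hole of the tool block, stood it in the guide and let go. It rode on the rim with its knob top at about 0.163 m.
- **Wheel:** I pushed the peg anticlockwise with the shut fingers until the pin dropped. The knob top is now at about 0.152–0.153 m, and 0.152 m is expected with the collar flush.
- **Snug push:** I leaned on the peg at about 8 N for roughly 1.3 s. No reading went above about 9 N in total, including about 4 N upward on the fingers. Then I backed away clear of everything.

**Checks that did not fully agree:** the bowl measures 3.8 mm off the wheel's axis. It measured 3.6 mm off before I turned the wheel, and the offset turned with the wheel, so the bowl rode round without slipping. The scene and side cameras gave less consistent bowl positions, differing by a few millimetres, so I relied on the wrist camera's top view. The other objects looked unmoved in the last scene picture, though I did not measure them.

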